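# Put the dish under the bench magnifier

## Robot

A 6-joint arm with a two-finger parallel gripper is mounted at the origin on a cart in front of the work surface, level with it; the furniture and walls round the work are solid. World frame = base frame: x ahead of the robot, y to its left, z up, the work surface at z = 0. Lengths are in mm, angles in rad, forces in N, time in s.
With the tool pointing down it reaches from about 325 to 775 mm from the base axis. Payload 5.5 kg.
Tool frame: the origin (TCP) lies between the finger pads; the fingertips stand 17 mm ahead of it and the grasp point (between the pads) lies 2 mm behind it; z points along the fingers, y is the line along which they close (so a half turn about z gives the same grasp; the last joint's range is limited). The gripper opens to 88 mm and grips with 3 to 60 N. Pads are 20 mm wide; open, the fingers measure 115 mm over their backs; the gripper's body (75 mm by 178 mm) begins 61 mm behind the grasp point.
Start: joints at [1.084, 0.091, 1.231, -0, 1.82, -0.057], TCP at [250.019, 545.442, 239.631] pointing down, gripper open.
Joint ranges: [-2.87, 2.87], [-0.86, 2.18], [0.17, 2.46], [-1.51, 4.65], [0.06, 2.69], [-2.65, 2.65]. Speed limits (rad/s): [2.57, 2.57, 3.01, 3.14, 3.14, 3.14].

## Interface

Orientations are given as a 3x3 rotation matrix whose columns are the frame's x, y, z axes.
In Python, from workcell import state, read_camera, camera_params, finish_job gives the robot as it stands. The module is installed in compiled form; this text tells all that it offers.
- The arm moves only by the shell command python3 -m handwheel 'ROWS'. ROWS is JSON, a list of rows, each a list of 7 numbers: the shift along the tool's x, y, z in m, then the turn, a rotation vector about the tool's x, y, z in rad, then the gripper command: -1 is fully open, 1 is shut, values between are in proportion. A call has 1 to 20 rows; each row is the pose to reach, as a shift and turn from the pose commanded when the call began, along the tool's axes at that moment; what a row does not reach only later rows make up. A row lasts 1/8 s, in which the tool goes at most 62.5 mm and 10.7 degrees, less where a joint would pass 70% of its speed; a pose out of reach is approached as far as the arm can. A call with a gripper value outside its range is refused whole. The fingers move at their own pace and stop on an object; the grip force is fixed at half the most. Time passes only in rows, so rows that repeat a pose let the fingers close. It gives the time, the measured TCP pose, the force, the opening and the grip force at its end, in the units of the state.
- state(): the state, without advancing time (a new reading comes with each control period).
- read_camera(name): name is "side" or "top" or "wrist"; returns the picture (420x560x3 uint8, red, green, blue); there is no depth.
- camera_params(name): a dict with "mtx" (3x3 intrinsics, pixels), "distortion" ([k1, k2, p1, p2, k3] as OpenCV has them; the pictures are not rectified), "rvec" (rotation vector, rad) and "tvec" (3), from world to camera coordinates, as OpenCV has them; the wrist camera has in their place "mount" (4x4, takes a point from camera to tool coordinates, whose origin is the TCP and whose axes are the flange's). Camera axes: x right, y down, z forward; pixel columns grow to the right and rows downward; lengths in mm; the calibration is good to about 2 mm. A picture is of the moment at which its call begins: read the wrist's pose just before it. camera_params takes no time and is no camera call.
- finish_job(): hands the job in; it is judged then, once.
The state is a dict: "t": time; "joint_positions": joint angles; "qvel": joint speeds; "tau": joint torques, N m; "position": TCP position; "ee_rot": TCP orientation; "contact_force": force on the tool from outside, world axes, zero at the start; "wrist_torque": the same for the moment, N m; "opening": opening from 0.0 (shut) to 1.0 (fully open); "finger_force": force on a finger pad.
Only numpy, scipy, OpenCV 4.12 (cv2) and the standard library are available. Lean on these libraries where they do the work, as an engineer would, in place of code of your own. Each camera call takes 0.05 s, during which the arm holds its last target. There are 200 camera calls.

## Task

The porcelain dish is to be looked over under the bench magnifier. Swing the magnifier's lens well out of the way to the right, slide the dish along the worktop, without lifting it, until it is fully home in the vee-shaped stop, then swing the lens back so that it is centred over the dish. Leave everything else where it is.

Things in the scene. Friction and masses are not known exactly. Their poses are not given: they have to be found in the camera images.
- magnifier: bench magnifier, fixed: round grey foot 140 mm across, post, top at 115 mm. Origin at worktop level on the post's axis (the arm's hinge). Its -x points from the post to the seat (toward the robot and its left). A 10 mm high bar in front of the foot carries a low aluminium stop: a vee of two 46 mm jaws, 16 mm high, each 40 degrees off square, opening about to the robot's left (0.55 rad from its +y toward -x)
- mag_arm (a joint): angle of the level arm about the post, rad: 0 with the lens over the seat, growing as the lens swings to the robot's right (counter-clockwise from above), -0.5 to 1.4. Friction hinge: about 1 N at the lens moves it; it stays where left. From 0.7 up the lens is well clear of the seat. A rod carries the lens head: a white ring 110 mm across, 78 to 104 mm above the worktop; push on its outside
- lens (a point): centre of the lens, on the swinging arm, 180 mm from the post's axis, 91 mm above the worktop; turns with the arm
- seat (a point): on the worktop, the place of the dish's centre when the dish touches both jaws of the vee; 180 mm from the post's axis along the magnifier's -x
- dish: shallow round open white porcelain dish, 64 mm across, 15 mm high, about 0.1 kg, on the worktop left of the magnifier, nothing between it and the stop's mouth; origin under its centre
- mortar: white porcelain mortar, 114 mm across, 62 mm tall, at the front right; origin under its centre
- timer: white digital timer lying flat, 66x66 mm, 19 mm thick, between magnifier and mortar at the front right; origin under its middle
- white_jar: white ointment jar with screw lid, 62 mm across, 58 mm tall, behind the dish's path; origin under its centre
- label_roll: roll of labels lying flat, 70 mm across, 36 mm tall, behind the dish's path; origin under its centre
- notebook: black notebook lying flat, 148x110x16 mm, at the left; origin under its middle
- wash_bottle: white wash bottle with bent spout, 62x102 mm, 186 mm tall, at the right; origin under its middle
- tall_jar: tall white ointment jar with screw lid, 68 mm across, 110 mm tall, at the right; origin under its centre
Things that resemble listed ones, but are neither listed nor needed, are in the scene too. What is shaped like the dish but black or orange is not meant.

How it is judged (in metres and radians):
On the way, in this order (a step that is already met when the one before it is completed fails the run):
1. the lens has been swung well clear to the right (arm at 0.7 rad or more), the dish still not in the stop (value of joint mag_arm above 0.7 rad and not (horizontal distance between dish and seat below 0.02 m)), for 0.2 s.
2. the dish is home in the stop while the lens is still clear (horizontal distance between dish and seat below 0.007 m and value of joint mag_arm above 0.6 rad), for 0.2 s.
At the end, for the whole second after the job is handed in: the dish stands flat on the worktop with its centre within 7 mm of the seat of the stop, the lens' centre is within 15 mm (seen from above) of the dish's centre, and dish and arm are at rest (horizontal distance between dish and seat below 0.007 m and horizontal distance between lens and dish below 0.015 m and velocity of joint mag_arm between -0.03 and 0.03 rad/s and linear speed of dish below 0.01 m/s and angle between dish's own z axis and vertical below 0.1 rad and height (world z) of dish below 0.006 m); the robot touches nothing.
It fails at once if the dish is lifted off the worktop (15 mm or more) (height (world z) of dish above 0.015 m).
It fails at once if something else on the worktop is shifted by more than 25 mm or knocked over (distance of any of mortar, timer, white_jar, label_roll, notebook, wash_bottle, tall_jar from where it was at the start of the episode above 0.025 m or angle between any of mortar, timer, white_jar, label_roll, notebook, wash_bottle, tall_jar's own z axis and vertical above 0.5 rad).
It also fails if it takes over 72 s, if anything falls off the work surface, if the arm or the gripper's body presses on something with over 40 N, if the wrist force passes 120 N, or if a joint passes its speed limit or range.

## Working session

There is one attempt and no reset: what is moved stays moved. The work goes in short steps, Python scripts to look and compute and a shell command to move; the robot and the scene stay as the last step left them, time stands still between calls to the robot, and variables do not carry over. Pictures are saved under pics/ and viewed, at most 10 in all, crops included, and the job is handed in when it is done.

```bash
mkdir -p pics; cat > h.py <<'E'
import numpy as np, cv2
from workcell import state, read_camera, camera_params
def pix(name,pts):
    p=camera_params(name); return cv2.projectPoints(np.float64(pts).reshape(-1,1,3),np.float64(p['rvec']),np.float64(p['tvec']),np.float64(p['mtx']),np.float64(p['distortion']))[0].reshape(-1,2)
def ray(name,uv,z):
    p=camera_params(name);R=cv2.Rodrigues(np.float64(p['rvec']))[0];t=np.float64(p['tvec']).ravel()
    n=cv2.undistortPoints(np.float64(uv).reshape(-1,1,2),np.float64(p['mtx']),np.float64(p['distortion'])).reshape(-1,2)
    d=np.c_[n,np.ones(len(n))]@R; c=-R.T@t
    return c+d*((z-c[2])/d[:,2])[:,None]
def snap(name,out,crop=None,s=1):
    im=read_camera(name)[:,:,::-1]
    if crop: x0,y0,x1,y1=crop; im=im[y0:y1,x0:x1]
    cv2.imwrite('pics/'+out,cv2.resize(im,None,fx=s,fy=s,interpolation=cv2.INTER_CUBIC))
E
python3 - <<'E'
from h import *
snap('top','a.png',None,1.4); snap('side','b.png',None,1.4)
s=state();print(s['t'],s['ee_rot'],s['position'])
E
```

```text
0.1 [[-9.09052176e-01  4.16681606e-01 -7.61958060e-04]
 [ 4.16682299e-01  9.09050869e-01 -1.54253481e-03]
 [ 4.99127553e-05 -1.71973906e-03 -9.99998520e-01]] [249.91307501 545.21548827 238.64566497]
```

View pics/a.png

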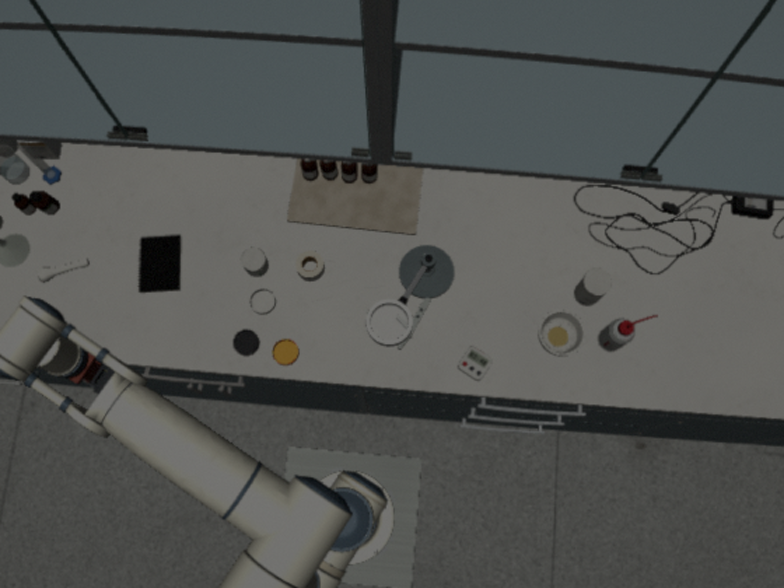

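View pics/b.png

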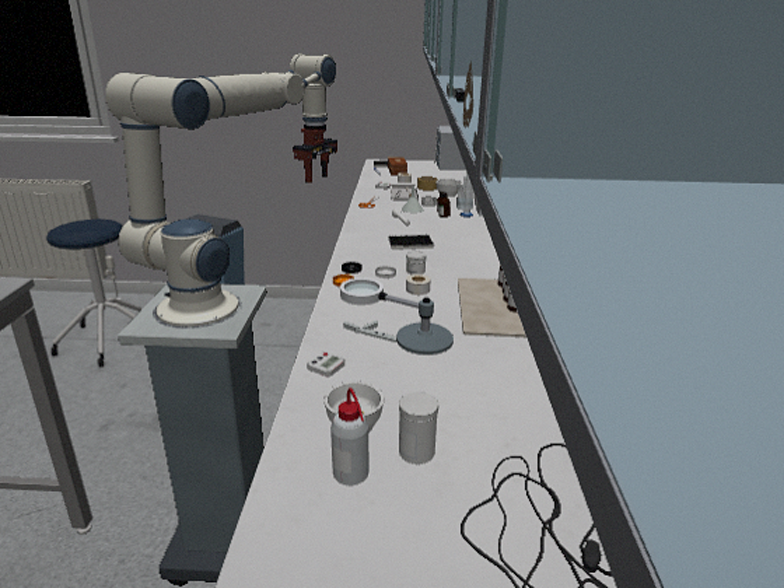

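The top view (1.4x scale) shows three candidate dishes: white ring (262,301), black (246,342) and orange (285,351). The white one is the match. The post is at about (428,260), the lens at (389,322), the label roll at (310,264) and the white jar at (254,261). I'll confirm in an enlarged crop.

```bash
python3 - <<'E'
from h import *
snap('top','c.png',(160,165,360,275),4)
E
```

```text
(no output)
```

View pics/c.png

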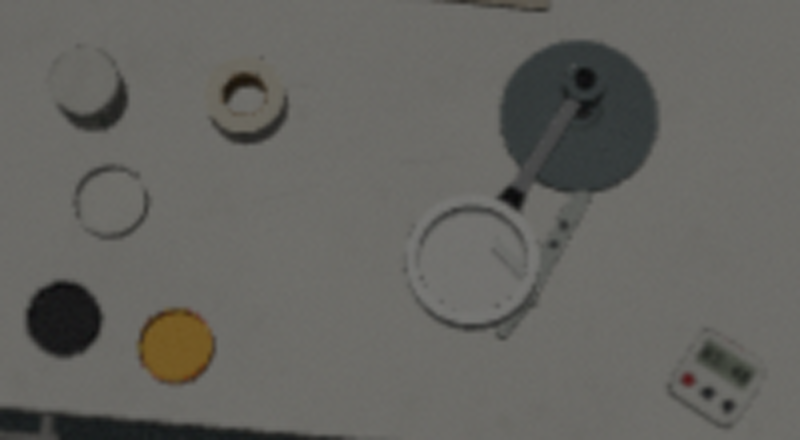

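The crop shows the white dish at (112,202), the foot centre at (579,116), the post top at (585,77), the lens ring centre at (472,262), the label roll at (247,97), the jar at (87,85), black at (64,318), orange at (177,346) and the timer at (717,378). The bar runs from (585,195) to (503,338).

```bash
python3 - <<'E'
from h import *
f=lambda u,v,z: ray('top',[[160+(u+.5)/4-.5,165+(v+.5)/4-.5]],z)[0].round(1)
for n,a in dict(dish=(112,202,14),dl=(73,202,14),dr=(150,202,14),foot=(579,116,8),footL=(500,116,8),footR=(658,116,8),post=(585,77,115),lens=(472,262,100),lensL=(404,262,100),lensR=(540,262,100),bar1=(585,195,10),bar2=(503,338,10),roll=(247,97,36),jar=(87,85,58),black=(64,318,14),orange=(177,346,14),timer=(717,378,19)).items(): print(n,f(*a))
E
```

```text
dish [497.3 261.5  14. ]
dl [494.3 295.6  14. ]
dr [500.2 228.3  14. ]
foot [ 612.8 -138.2    8. ]
footL [606.7 -68.8   8. ]
footR [ 618.9 -207.8    8. ]
post [ 612.4 -138.1  115. ]
lens [449.9 -57.9 100. ]
lensL [445.1  -2.4 100. ]
lensR [ 454.8 -113.3  100. ]
bar1 [ 540.4 -148.7   10. ]
bar2 [407.6 -88.   10. ]
roll [596.  151.9  36. ]
jar [588.  288.2  58. ]
black [391.  289.1  14. ]
orange [375.4 188.8  14. ]
timer [ 386.8 -271.8   19. ]
```

```bash
python3 -m handwheel '[[-0.436,-0.375,0,0,0,1.037,1],[-0.436,-0.375,0,0,0,1.037,1],[-0.436,-0.375,0,0,0,1.037,1],[-0.436,-0.375,0,0,0,1.037,1],[-0.436,-0.375,0,0,0,1.037,1],[-0.436,-0.375,0,0,0,1.037,1],[-0.436,-0.375,0,0,0,1.037,1],[-0.436,-0.375,0,0,0,1.037,1],[-0.436,-0.375,0,0,0,1.037,1],[-0.436,-0.375,0,0,0,1.037,1],[-0.436,-0.375,0,0,0,1.037,1],[-0.436,-0.375,0,0,0,1.037,1],[-0.436,-0.375,0.139,0,0,1.037,1],[-0.436,-0.375,0.139,0,0,1.037,1],[-0.436,-0.375,0.139,0,0,1.037,1],[-0.436,-0.375,0.139,0,0,1.037,1]]'; python3 -c "
from h import *
print(state()['ee_rot'].round(3) if hasattr(state()['ee_rot'],'round') else state()['ee_rot'])"
```

```text
t: 2.15
position: [490.1, 23.8, 101.5]
ee_rot: [[-0.105, 0.994, -0.0], [0.994, 0.105, 0.0], [0.0, -0.0, -1.0]]
contact_force: [0.6, 0.2, 1.0]
opening: 0.007
finger_force: 0.0
[[-0.105  0.994 -0.   ]
 [ 0.994  0.105  0.   ]
 [ 0.    -0.    -1.   ]]
```

```bash
python3 -m handwheel '[[-0.018,-0.010,0,0,0,0,1],[-0.028,-0.022,0,0,0,0,1],[-0.040,-0.034,0,0,0,0,1],[-0.052,-0.045,0,0,0,0,1],[-0.065,-0.054,0,0,0,0,1],[-0.078,-0.063,0,0,0,0,1],[-0.091,-0.070,0,0,0,0,1],[-0.107,-0.076,0,0,0,0,1],[-0.122,-0.081,0,0,0,0,1],[-0.138,-0.085,0,0,0,0,1],[-0.155,-0.087,0,0,0,0,1],[-0.171,-0.088,0,0,0,0,1],[-0.187,-0.088,0,0,0,0,1],[-0.187,-0.088,0,0,0,0,1],[-0.187,-0.088,0,0,0,0,1],[-0.140,-0.088,0,0,0,0,1],[-0.090,-0.060,-0.1,0,0,0,1],[-0.030,0.0,-0.14,0,0,0,1],[0.03,0,-0.14,0,0,0,1],[0.09,0,-0.14,0,0,0,1]]'; python3 - <<'E'
from h import *
s=state();print(s['position'])
snap('top','d.png',(240,165,380,270),5.6)
E
```

```text
t: 4.65
position: [477.7, 62.1, 231.7]
ee_rot: [[-0.104, 0.995, 0.003], [0.995, 0.104, 0.0], [-0.0, 0.003, -1.0]]
contact_force: [0.9, -0.1, -0.6]
opening: 0.009
finger_force: 0.0
[477.70167444  62.14560236 231.65921035]
```

View pics/d.png

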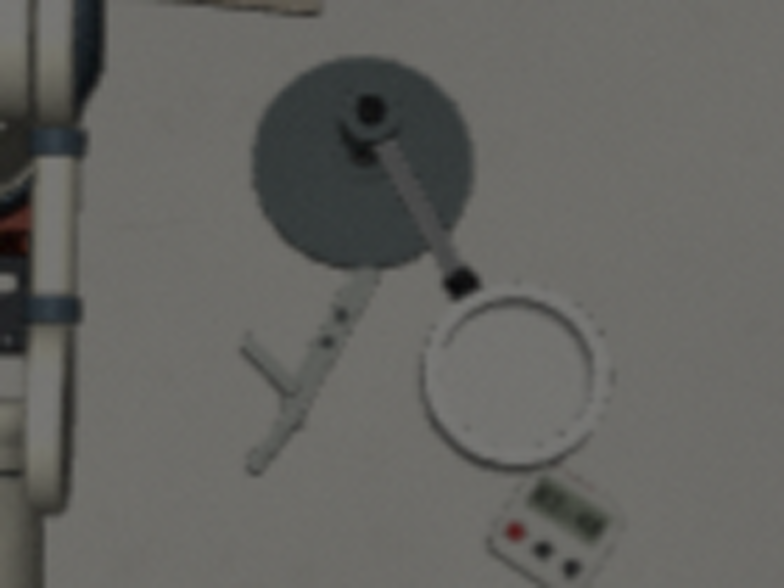

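The lens is now clear at (515,380). The vee is visible: the rear jaw's inner edge runs (241,350) to (286,398), the front jaw's from (286,400) to (248,464). I'll check it with the wrist camera from near.

```bash
cat >> h.py <<'E'
def wcam():
    s=state();p=camera_params('wrist');T=np.eye(4);T[:3,:3]=s['ee_rot'];T[:3,3]=s['position'];return T@np.float64(p['mount']),p
def wray(uv,z,M):
    p=camera_params('wrist')
    n=cv2.undistortPoints(np.float64(uv).reshape(-1,1,2),np.float64(p['mtx']),np.float64(p['distortion'])).reshape(-1,2)
    d=np.c_[n,np.ones(len(n))]@M[:3,:3].T; c=M[:3,3]
    return c+d*((z-c[2])/d[:,2])[:,None]
def wpix(pts,M):
    p=camera_params('wrist');W=np.linalg.inv(M)
    return cv2.projectPoints(np.float64(pts).reshape(-1,1,3),cv2.Rodrigues(W[:3,:3])[0],W[:3,3],np.float64(p['mtx']),np.float64(p['distortion']))[0].reshape(-1,2)
E
python3 - <<'E'
from h import *
f=lambda u,v,z: ray('top',[[240+(u+.5)/5.6-.5,165+(v+.5)/5.6-.5]],z)[0].round(1)
for n,a in dict(foot=(363,163,8),post=(371,107,115),lens=(515,380,100),j1=(241,350,16),ap=(286,399,16),j2=(248,464,16)).items(): print(n,f(*a))
M,p=wcam();print(M.round(2),p['mtx'])
print(wpix([[450,-60,0],[497,261,0],[478,62,0]],M).round())
E
```

```text
foot [ 612.6 -138.4    8. ]
post [ 613. -138.  115.]
lens [ 457.4 -234.5  100. ]
j1 [482.8 -72.1  16. ]
ap [ 454.3 -102.2   16. ]
j2 [411.7 -82.4  16. ]
[[ 9.9000e-01  1.1000e-01  3.0000e-02  4.6821e+02]
 [ 1.1000e-01 -9.6000e-01 -2.7000e-01  1.4412e+02]
 [ 0.0000e+00  2.7000e-01 -9.6000e-01  3.7870e+02]
 [ 0.0000e+00  0.0000e+00  0.0000e+00  1.0000e+00]] [[346.90582268   0.         279.05645826]
 [  0.         346.90582268 210.40073038]
 [  0.           0.           1.        ]]
[[244. 285.]
 [321. -11.]
 [278. 190.]]
```

```bash
python3 - <<'E'
from h import *
M,p=wcam(); np.save('M.npy',M)
snap('wrist','e.png',(140,220,340,370),4)
print(wray([[244,285]],0,M))
E
```

```text
[[450.12585667 -59.42842664   0.        ]]
```

View pics/e.png

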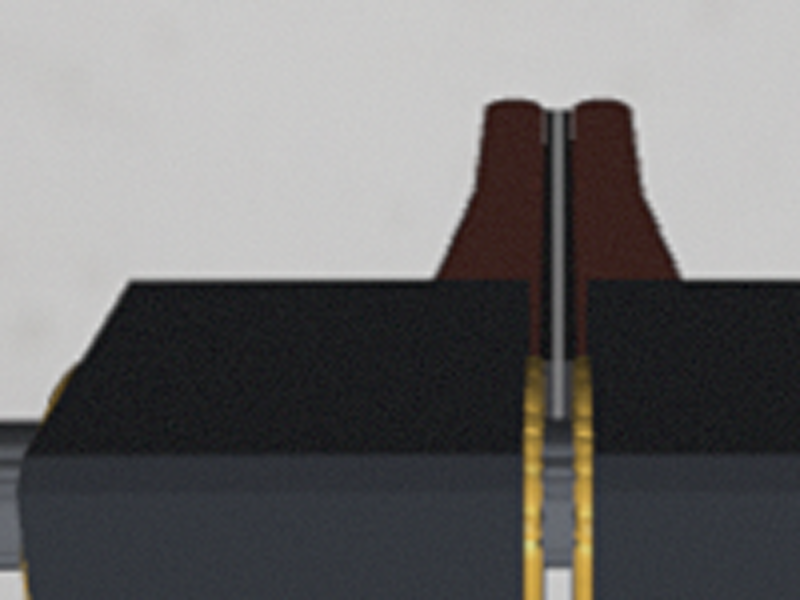

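The gripper hides the vee in this view, but the two top-view estimates agree: seat ≈ (449.5,-61). Next I'll move over the dish and look at it.

```bash
python3 -m handwheel '[[0.185,0.039,0,0,0,0,1],[0.185,0.039,0,0,0,0,1],[0.185,0.039,0,0,0,0,1],[0.185,0.039,0,0,0,0,1],[0.185,0.039,0,0,0,0,1],[0.185,0.039,0,0,0,0,1]]'; python3 - <<'E'
from h import *
M,p=wcam(); np.save('M.npy',M)
print(wpix([[497.3,261.5,14]],M))
snap('wrist','f.png',(200,100,360,220),5)
E
```

```text
t: 5.5
position: [496.8, 246.7, 230.1]
ee_rot: [[-0.102, 0.995, 0.0], [0.995, 0.102, -0.0], [-0.0, 0.0, -1.0]]
contact_force: [-0.2, -0.2, -0.7]
opening: 0.006
finger_force: 0.0
[[280.91435225 171.56110912]]
```

View pics/f.png

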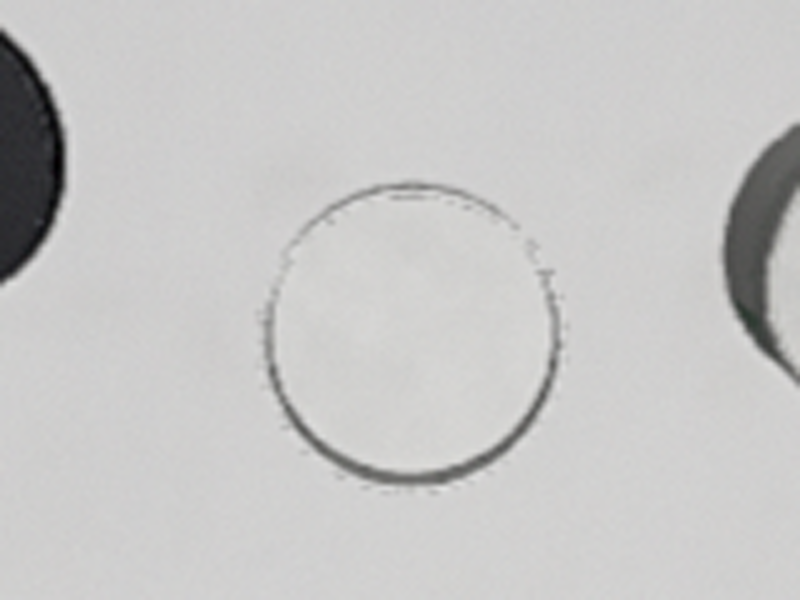

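The dish rim centre is at crop (412,330), about pixel (282,166). That puts it near (498,265), consistent with the top view to within a few mm. It is an open dish, so I'll put the closed fingers inside it and drag it by the front wall.

```bash
python3 -c "
from h import *
print(wray([[282.4,166]],14,np.load('M.npy')))"
python3 -m handwheel '[[0.015,0.002,0.05,0,0,0,1],[0.015,0.002,0.11,0,0,0,1],[0.015,0.002,0.16,0,0,0,1],[0.015,0.002,0.185,0,0,0,1],[0.015,0.002,0.195,0,0,0,1],[0.015,0.002,0.204,0,0,0,1],[0.015,0.002,0.204,0,0,0,1],[0.015,0.002,0.204,0,0,0,1],[0.015,0.002,0.204,0,0,0,1]]'
```

```text
[[498.2385864  267.48787757  14.        ]]
t: 6.68
position: [497.6, 263.5, 26.9]
ee_rot: [[-0.104, 0.995, 0.002], [0.995, 0.104, 0.001], [0.001, 0.002, -1.0]]
contact_force: [0.3, 0.5, -0.1]
opening: 0.007
finger_force: 0.0
```

```bash
python3 -m handwheel '[[0,0,0.003,0,0,0,1],[-0.008,-0.002,0.003,0,0,0,1],[-0.016,-0.004,0.003,0,0,0,1],[-0.026,-0.007,0.003,0,0,0,1],[-0.042,-0.012,0.003,0,0,0,1],[-0.060,-0.018,0.003,0,0,0,1],[-0.080,-0.024,0.003,0,0,0,1],[-0.100,-0.030,0.003,0,0,0,1],[-0.120,-0.036,0.003,0,0,0,1],[-0.140,-0.042,0.003,0,0,0,1],[-0.160,-0.048,0.003,0,0,0,1],[-0.180,-0.054,0.003,0,0,0,1],[-0.200,-0.060,0.003,0,0,0,1],[-0.220,-0.066,0.003,0,0,0,1],[-0.236,-0.072,0.003,0,0,0,1],[-0.250,-0.076,0.003,0,0,0,1],[-0.260,-0.078,0.003,0,0,0,1],[-0.268,-0.080,0.003,0,0,0,1],[-0.272,-0.080,0.003,0,0,0,1],[-0.272,-0.080,0.003,0,0,0,1]]'; python3 - <<'E'
from h import *
snap('wrist','g.png',None,1.4)
M,p=wcam();print(wpix([[446,0,15]],M))
E
```

```text
t: 9.18
position: [445.8, -15.7, 22.9]
ee_rot: [[-0.104, 0.995, -0.0], [0.995, 0.104, -0.0], [-0.0, -0.0, -1.0]]
contact_force: [-0.4, -0.3, -0.0]
opening: 0.006
finger_force: 0.0
[[283.13424173 244.35778036]]
```

View pics/g.png

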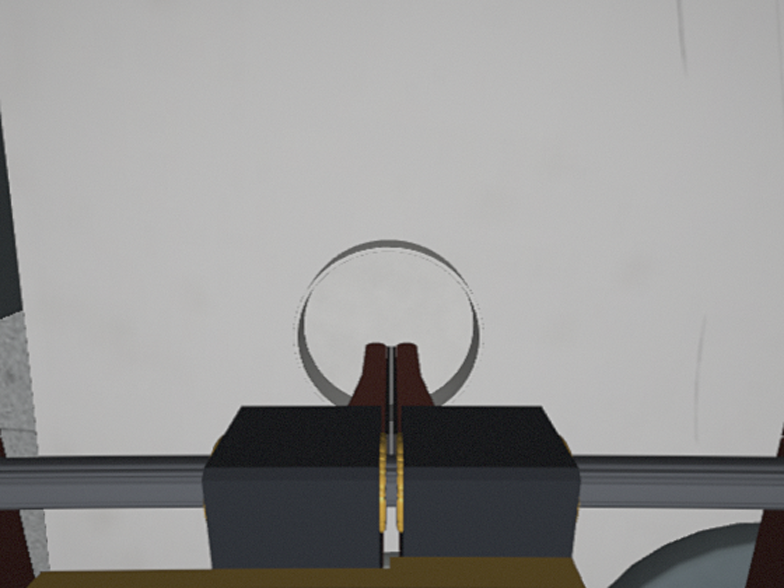

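The dish came along and is centred on the fingers (rim roughly 297–482 px across, fingers at its front wall). Now I'll push it home.

```bash
python3 -m handwheel '[[-0.01,0,0,0,0,0,1],[-0.02,0,0,0,0,0,1],[-0.03,0,0,0,0,0,1],[-0.038,0,0,0,0,0,1],[-0.044,0,0,0,0,0,1],[-0.048,0,0,0,0,0,1],[-0.051,0,0,0,0,0,1],[-0.053,0,0,0,0,0,1],[-0.053,0,0,0,0,0,1]]'
python3 -m handwheel '[[-0.001,0,0,0,0,0,1],[-0.002,0,0,0,0,0,1],[-0.003,0,0,0,0,0,1],[-0.003,0,0,0,0,0,1]]'
```

```text
t: 10.35
position: [451.3, -68.4, 22.9]
ee_rot: [[-0.104, 0.995, 0.0], [0.995, 0.104, -0.0], [-0.0, -0.0, -1.0]]
contact_force: [-0.6, 0.2, -0.6]
opening: 0.007
finger_force: 0.0
t: 10.85
position: [451.6, -71.3, 22.9]
ee_rot: [[-0.104, 0.995, 0.0], [0.995, 0.104, -0.0], [-0.0, 0.0, -1.0]]
contact_force: [-0.6, 0.5, 0.8]
opening: 0.004
finger_force: 0.1
```

```bash
python3 -m handwheel '[[-0.001,0,0,0,0,0,1],[-0.002,0,0,0,0,0,1],[-0.003,0,0,0,0,0,1],[-0.003,0,0,0,0,0,1]]'
```

```text
t: 11.35
position: [451.9, -74.4, 22.9]
ee_rot: [[-0.104, 0.995, -0.0], [0.995, 0.104, -0.0], [-0.0, -0.0, -1.0]]
contact_force: [0.0, -0.2, 0.3]
opening: 0.006
finger_force: 0.1
```

```bash
python3 -m handwheel '[[-0.001,0,0,0,0,0,1],[-0.002,0,0,0,0,0,1],[-0.003,0,0,0,0,0,1],[-0.003,0,0,0,0,0,1]]'
```

```text
t: 11.85
position: [452.2, -77.3, 22.9]
ee_rot: [[-0.104, 0.995, -0.0], [0.995, 0.104, -0.0], [-0.0, -0.0, -1.0]]
contact_force: [0.5, 0.4, 0.7]
opening: 0.002
finger_force: 0.2
```

```bash
python3 -m handwheel '[[-0.001,0,0,0,0,0,1],[-0.002,0,0,0,0,0,1],[-0.002,0,0,0,0,0,1]]'
```

```text
t: 12.22
position: [452.3, -79.0, 22.9]
ee_rot: [[-0.104, 0.995, -0.0], [0.995, 0.104, 0.001], [0.001, -0.0, -1.0]]
contact_force: [-0.2, 3.2, 0.1]
opening: 0.005
finger_force: 1.3
```

```bash
python3 -m handwheel '[[-0.001,0,0,0,0,0,1],[-0.0015,0,0,0,0,0,1],[-0.0015,0,0,0,0,0,1],[-0.0015,0,0,0,0,0,1]]'
```

```text
t: 12.72
position: [452.4, -79.4, 22.8]
ee_rot: [[-0.105, 0.995, -0.0], [0.995, 0.105, 0.003], [0.003, -0.0, -1.0]]
contact_force: [-0.6, 7.9, 1.3]
opening: 0.003
finger_force: 3.1
```

```bash
python3 -m handwheel '[[0.004,0,0,0,0,0,1],[0.009,0,0,0,0,0,1],[0.009,0,0,0,0,0,1],[0.009,0,-0.03,0,0,0,1],[0.009,0,-0.08,0,0,0,1],[0.009,0,-0.14,0,0,0,1],[0.009,0,-0.2,0,0,0,1],[0.07,0,-0.2,0,0,0,1],[0.13,0,-0.2,0,0,0,1],[0.15,0,-0.2,0,0,0,1],[0.15,0,-0.2,0,0,0,1]]'; python3 - <<'E'
from h import *
snap('top','i.png',(240,165,380,270),5.6)
for n,a in dict(tall=(597/1.4,280/1.4,110),mortar=(560/1.4,334/1.4,62),bottle=(626/1.4,327/1.4,186),timer=(475/1.4,363/1.4,19)).items(): print(n,ray('top',[a[:2]],a[2])[0].round())
E
```

```text
t: 14.1
position: [436.9, 69.4, 223.0]
ee_rot: [[-0.107, 0.994, 0.0], [0.994, 0.107, -0.0], [-0.0, 0.0, -1.0]]
contact_force: [-0.3, -0.6, -0.1]
opening: 0.008
finger_force: 0.0
tall [ 593. -544.  110.]
mortar [ 465. -469.   62.]
bottle [ 463. -590.  186.]
timer [ 386. -273.   19.]
```

View pics/i.png

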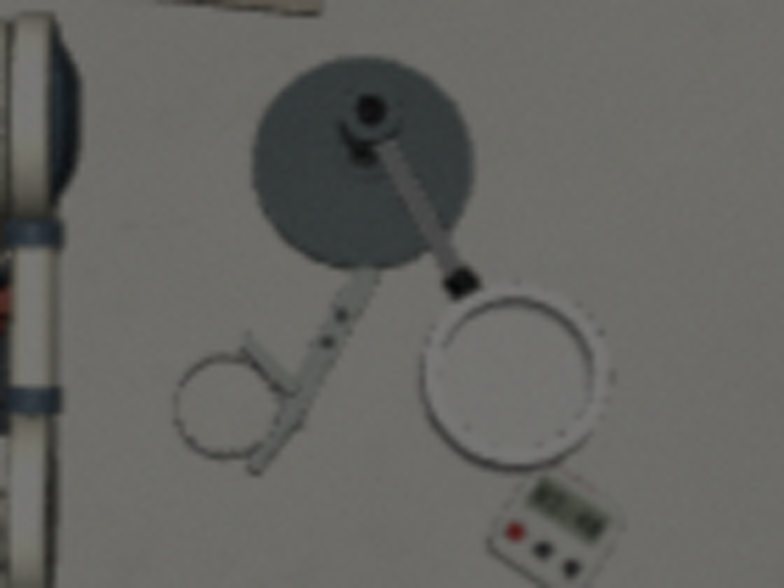

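The dish touches both jaws: its rim spans 173–279 px, centred at (226,406). The lens is unmoved at (515,380). I'll go to the lens's right side.

```bash
python3 -c "
from h import *
print(ray('top',[[240+226.5/5.6-.5,165+406.5/5.6-.5]],14))"
python3 -m handwheel '[[-0.385,0.027,0,0,0,0,1],[-0.385,0.027,0,0,0,0,1],[-0.385,0.027,0,0,0,0,1],[-0.385,0.027,0,0,0,0,1],[-0.385,0.027,0,0,0,0,1],[-0.385,0.027,0,0,0,0,1],[-0.385,0.027,0,0,0,0,1],[-0.385,0.027,0,0,0,0,1],[-0.385,0.027,0.06,0,0,0,1],[-0.385,0.027,0.123,0,0,0,1],[-0.385,0.027,0.123,0,0,0,1],[-0.385,0.027,0.123,0,0,0,1]]'
```

```text
[[447.1657078  -65.93138582  14.        ]]
t: 15.65
position: [504.8, -311.4, 103.2]
ee_rot: [[-0.105, 0.994, 0.003], [0.994, 0.105, -0.002], [-0.002, 0.003, -1.0]]
contact_force: [0.4, 0.1, 0.9]
opening: 0.006
finger_force: 0.0
```

```bash
python3 -m handwheel '[[0.017,-0.011,0,0,0,0,1],[0.034,-0.022,0,0,0,0,1],[0.048,-0.032,0,0,0,0,1],[0.061,-0.041,0,0,0,0,1],[0.076,-0.049,0,0,0,0,1],[0.092,-0.056,0,0,0,0,1],[0.108,-0.061,0,0,0,0,1],[0.124,-0.065,0,0,0,0,1],[0.136,-0.067,0,0,0,0,1],[0.147,-0.068,0,0,0,0,1],[0.158,-0.0685,0,0,0,0,1],[0.166,-0.068,0,0,0,0,1],[0.172,-0.068,0,0,0,0,1],[0.177,-0.068,0,0,0,0,1],[0.1815,-0.0675,0,0,0,0,1],[0.1815,-0.0675,0,0,0,0,1]]'; python3 - <<'E'
from h import *
snap('top','j.png',(240,165,380,270),5.6)
E
```

```text
t: 17.65
position: [417.8, -137.8, 99.8]
ee_rot: [[-0.104, 0.995, -0.0], [0.995, 0.104, 0.0], [0.0, -0.0, -1.0]]
contact_force: [0.5, 0.5, 0.3]
opening: 0.006
finger_force: 0.0
```

View pics/j.png

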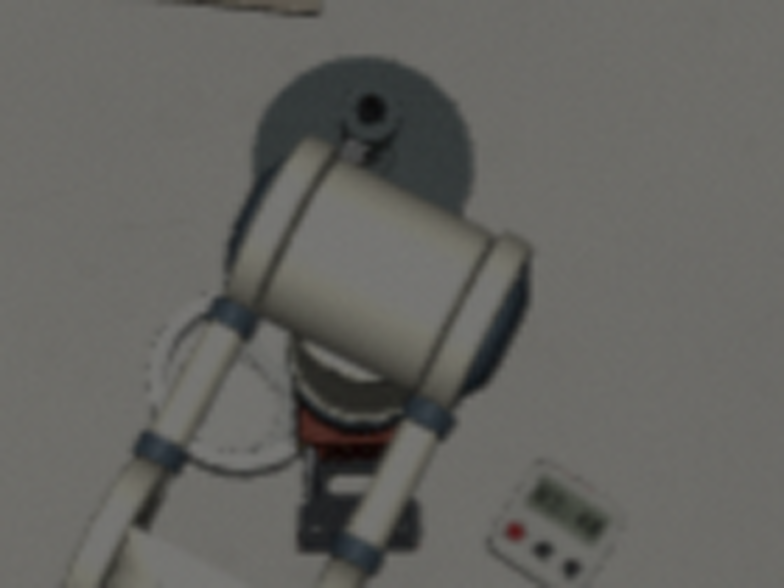

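The lens ring's left edge is at x≈150 and its bottom at y≈473, so its centre is about (244,378). The arm hides the rest of it.

```bash
python3 - <<'E'
from h import *
print(ray('top',[[240+244.5/5.6-.5,165+378.5/5.6-.5]],100))
for ph in (154,156,158,160,162):
    a=np.radians(ph);c=np.array([612.7-0,-138.2])+180*np.array([np.cos(a),np.sin(a)])
    al=np.linspace(0,6.28,200);r=np.c_[c[0]+55*np.cos(al),c[1]+55*np.sin(al),0*al+102]
    q=(pix('top',r)-[240,165]+.5)*5.6-.5
    print(ph,c.round(1),q[:,0].min().round(),q[:,1].max().round())
E
```

```text
[[444.91717419 -76.47561752 100.        ]]
154 [450.9 -59.3] 121.0 457.0
156 [448.3 -65. ] 131.0 462.0
158 [445.8 -70.8] 140.0 467.0
160 [443.6 -76.6] 150.0 472.0
162 [441.5 -82.6] 160.0 476.0
```

```bash
python3 -m handwheel '[[0.003,0.002,0,0,0,0,1],[0.006,0.0035,0,0,0,0,1],[0.009,0.005,0,0,0,0,1],[0.011,0.006,0,0,0,0,1],[0.013,0.007,0,0,0,0,1],[0.013,0.007,0,0,0,0,1],[0.013,0.007,0,0,0,0,1],[0.008,0.005,0,0,0,0,1],[-0.02,-0.005,0,0,0,0,1],[-0.06,-0.01,0,0,0,0,1],[-0.11,-0.01,-0.05,0,0,0,1],[-0.17,-0.01,-0.1,0,0,0,1],[-0.23,-0.01,-0.12,0,0,0,1],[-0.23,-0.01,-0.12,0,0,0,1]]'; python3 - <<'E'
from h import *
snap('top','k.png',(240,165,380,270),5.6)
E
```

```text
t: 19.45
position: [431.5, -371.4, 221.6]
ee_rot: [[-0.101, 0.995, 0.002], [0.995, 0.101, -0.002], [-0.002, 0.001, -1.0]]
contact_force: [0.4, 0.3, -0.4]
opening: 0.001
finger_force: 0.0
```

View pics/k.png

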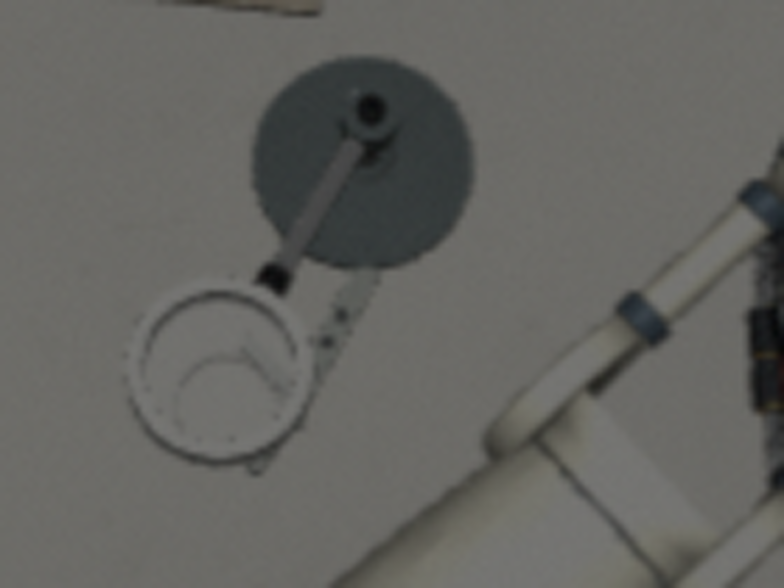

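The lens ring spans 126–314 px, giving an arm direction of about 155°. Its centre is near (449,-63), within 5 mm of the dish, and the dish is still against both jaws at about (447,-66). The robot is clear of everything, so I'm handing in.

```bash
python3 -c "
from workcell import finish_job
print(finish_job())"
```

```text
the job is handed in; nothing more can be done
None
```

I swung the lens clear to the right, slid the dish into the vee against both jaws, swung the lens back to within about 5 mm of the dish's centre by camera, and handed the job in at about 19.5 s; no verdict came back.

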